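# Slide a jar tray across the gap onto the bench scale

### The job

Slide the blue tray with its two jars off the packing slide, across the open gap and onto the bench scale, holding its rear down while it crosses so that it stays level and neither noses into the gap nor tips back; never lift it. Push it flush against the red sensing stop and lean it there with a steady force of about 12 N on the stop for one second (never above 20 N, and never press on the tray harder than about 25 N), then let go and leave it there. Do not touch the jars in it, and leave the basin, the spare jar and the brush where they are.

Things in the scene. Friction and masses are not known exactly. Their poses are not given: they have to be found in the camera images.
- tray: blue open tray, 220 x 130 mm, 0.3 kg, origin at the centre of its underside, x to its leading end (the way to push), z up. Floor and walls 4 mm thick, rims 30 mm up. Cross walls as high (centres at x = -52 and +37 mm), part it into a rear bay (the pocket), a middle bay and a front bay filled by two jars. Loaded, its mass centre is 42 mm ahead of its centre, so it tips into the gap unless held
- tray_pocket (a point): floor of the rear bay, at its middle, 75 mm behind the tray's centre and 4 mm above its underside; axes as the tray's. The bay is open above, has a pale liner, inside 52 mm along x, 122 mm across, 26 mm deep. Shut fingers in it can press on its floor and push the cross wall, whose rear face is 21 mm ahead. Up to 7 N downward here keeps the tray level over the gap; 8 to 10 N is ample
- tray_front (a point): middle of the tray's front face, at the level of its underside, 110 mm ahead of its centre. The last 10 mm of the sole are bevelled up by 9 mm, so the nose climbs onto the scale if it sags a few mm only. Once the nose is well onto the scale little pressing is needed, and over about 6 N in the pocket as the tray's rear end leaves the slide can tip it backwards into the gap
- slide: fixed aluminium packing slide, 270 mm long, surface 70 mm above the table; origin on the table under the middle of its end edge, x along the lane towards the scale (surface from x = -270 mm to 0), z up. Dark side rails, 14 mm high, leave the tray 4 mm of play on each side. The tray slides with a friction coefficient of very roughly 0.5
- scale: fixed bench scale, its aluminium platform 70 mm above the table, level with the slide; origin on the table under the middle of its near edge, x along the lane as the slide's (up to 2 mm to one side). The open gap is the distance between the two origins, 86 to 100 mm. Dark side rails 14 mm high with a flared mouth, 4 mm of play each side; a read-out pod stands beyond the stop
- end_stop: red load-sensing stop bar across the end of the scale, 150 mm wide, 26 mm high, near face 225 mm beyond the scale's near edge; origin at the foot of that face, in the middle; it gives about 1 mm per 10 N. The tray is home when its front touches this face. The bar feels only what passes beyond the friction of the tray on the platform (some 3 to 8 N more at the hand): 8 to 18 N for half a second registers, over 25 N harms it
- jar_a: closed amber glass jar, 55 mm diameter, 75 mm high, about 0.24 kg, standing loose in the left front bay of the tray; origin at the centre of its underside, 69 mm ahead of the tray's centre
- jar_b: the same, in the right front bay
- basin: white plastic basin with yellow citrus peel, 160 mm across the rim, 70 mm high, standing on the table beside the slide, on the side away from the robot; a bystander; origin at the centre of its underside
- spare_jar: closed amber jar like those in the tray, on the table beside the gap; a bystander; origin at the centre of its underside
- brush: brush lying on the table beside the scale; a bystander; origin under its middle
There are look-alikes about, which are no part of the job. What is shaped like the jar_a but purple is not meant. Leave any green look-alike of the jar_b alone.

How it is judged (in metres and radians):
On the way, in this order (a step that is already met when the one before it is completed fails the run):
1. the tray bridges the gap, level, its front on the scale and its rear still on the slide (x of tray_front in the frame of scale between 0.015 and 0.12 m and angle between tray's own z axis and vertical below 0.05 rad and z of tray in the frame of scale above 0.064 m), for 0.2 s.
2. the tray leans on the end stop with 8 to 18 N for half a second (x of tray_front in the frame of scale above 0.2215 m and contact force between tray and end_stop between 8 and 18 N), for 0.5 s.
At the end, for the whole second after the job is handed in: The tray lies flat on the scale's platform (within 4 mm of its height, tilt under 0.03 rad), square to the lane within 0.035 rad, its front face within 3.5 mm of the end stop's face, at rest, with both jars upright in their bays, and nothing touches it (x of tray_front in the frame of scale between 0.2215 and 0.229 m and angle between the x axis of tray and the x axis of scale, either way round below 0.035 rad and angle between tray's own z axis and vertical below 0.03 rad and z of tray in the frame of scale between 0.066 and 0.074 m and linear speed of tray below 0.01 m/s and angle between each of jar_a, jar_b's own z axis and vertical below 0.1 rad and horizontal distance between each of jar_a, jar_b and tray below 0.1 m and z of each of jar_a, jar_b in the frame of tray below 0.012 m).
It fails at once if the tray noses down or tips back by more than 4 degrees (angle between tray's own z axis and vertical above 0.07 rad).
It fails at once if the tray is lifted more than 12 mm off the sliding surfaces (z of tray in the frame of slide above 0.082 m).
It fails at once if the robot presses on the tray with more than 30 N, or the tray on the end stop with more than 25 N (contact force between any of the arm, the fingers and tray above 30 N or contact force between tray and end_stop above 25 N).
It fails at once if the robot touches a jar in the tray, or such a jar tips (contact force between any of the arm, the fingers and jar_a above 0.5 N or contact force between any of the arm, the fingers and jar_b above 0.5 N or angle between any of jar_a, jar_b's own z axis and vertical above 0.25 rad).
It fails at once if the basin, the spare jar or the brush is moved more than 20 mm (distance of any of basin, spare_jar, brush from where it was at the start of the episode above 0.02 m).
It also fails if it takes over 61 s, if anything falls off the work surface, if the arm or the gripper's body presses on something with over 40 N, if the wrist force passes 120 N, or if a joint passes its speed limit or range.

### The arm

A 6-joint arm with a two-finger parallel gripper is mounted at the origin on the work surface. World frame = base frame: x ahead of the robot, y to its left, z up, the work surface at z = 0. Lengths are in m, angles in degrees, forces in N, time in s.
With the tool pointing down it reaches from about 0.25 to 0.725 m from the base axis. Payload 9.7 kg.
Tool frame: the origin (TCP) lies midway between the tips of the shut fingers; the grasp point (between the pads) lies 19 mm behind it (bot.pinch_z is the distance from the TCP to the grasp point, in m); z points along the fingers, y is the direction in which the jaws open and shut (so a half turn about z gives the same grasp; the last joint's range is limited). The gripper opens to 85 mm and grips with 20 to 120 N. Pads are 22 mm wide; open, the fingers measure 114 mm over their backs; the gripper's body (76 mm by 85 mm) begins 54 mm behind the grasp point. The pads swing forward as they close: fully open they stand 13 mm farther back than shut.
Start: joints at [-69.041, 4.979, 10.078, 95.1, 0, 90], TCP at [0.197, -0.514, 0.231] pointing down, gripper open.
Joint ranges: [-179.16, 179.16], [-48.56, 103.87], [-65.8, 70.77], [-126.05, 130.52], [-82.76, 87.17], [-180, 180]. Speed limits (degrees/s): [127.2, 127.2, 147.25, 180, 180, 180].

### API

Orientations are given as [roll, pitch, yaw] about the fixed x, y, z axes, in that order (R = Rz(yaw) Ry(pitch) Rx(roll)).
In Python, from workcell import bot, imaging gives the robot as it stands.
- The arm moves only by the tool servo_tool, never from a script. Its argument "moves" is a list that holds one entry, the list of rows, each a list of 7 numbers: the turn, a rotation vector about the tool's x, y, z in rad, then the shift along the tool's x, y, z in cm, then the finger opening in cm, from 0 to 8.54. A call has 1 to 12 rows; each row shifts and turns the pose as measured when the row begins, along the tool's axes as they then stand; what a row does not reach is not made up. A row lasts 1/12 s, in which the tool goes at most 41.7 mm and 7.16 degrees, less where a joint would pass 70% of its speed; a pose out of reach is approached as far as the arm can. A call is refused whole if a number of a shift passes 4.17 or a number of a turn 0.125, either way. A call with a gripper value outside its range is refused whole. The fingers move at their own pace and stop on an object; "force" is the grip in N (left out, the last holds). Time passes only in rows, so rows that do not move let the fingers close. It gives the time, the measured TCP pose, the force and the opening at its end, in the units of the state.
- bot.get_obs(): the state, without advancing time (a new reading comes with each control period).
- imaging.camera(name): name is "scene" or "top" or "wrist"; returns the picture (420x560x3 uint8, blue, green, red); there is no depth.
- imaging.calibration(name): a dict with "fx", "fy", "cx", "cy" (pixels), "camera_from_world" (4x4, takes a point from world to camera coordinates). Camera axes: x right, y down, z forward; pixel columns grow to the right and rows downward; lengths in m; the calibration is good to about 2 mm. A picture is of the moment at which its call begins: read the wrist's pose just before it. calibration takes no time and is no camera call; for the wrist camera it gives the pose at the moment of the call.
- bot.job_done(): hands the job in, once; it reports no verdict.
The state is a dict: "time": time; "q": joint angles; "qd": joint speeds; "joint_efforts": joint torques, N m; "ee_pos": TCP position; "tcp_rot": TCP orientation; "wrist_force": force on the tool from outside, world axes, zero at the start; "torque": the same for the moment, N m; "opening": finger opening in m.
Only numpy, scipy, OpenCV 4.12 (cv2) and the standard library are available. Lean on these libraries where they do the work, as an engineer would, in place of code of your own. Each camera call takes 0.05 s, during which the arm holds its last target.

## Working session

There is one attempt and no reset: what is moved stays moved. The work goes in short steps, Python scripts to look and compute and a tool call to move; the robot and the scene stay as the last step left them, time stands still between calls to the robot, and variables do not carry over. Pictures are saved under pics/ and viewed, and the job is handed in when it is done.

Besides the shell and the picture viewer there is one more tool, called after "Request:" as name(argument=value, ...), one argument or row to a line, values as JSON. servo_tool: Moves the arm, as the interface text tells. Its arguments: {"type":"object","properties":{"moves":{"type":"array","items":{"type":"array","items":{"type":"array","items":{"type":"number"}}}},"force":{"type":"number"}},"required":["moves"]}

```bash
mkdir -p pics && ls
python3 - <<'E'
from workcell import bot, imaging
import cv2, json
o=bot.get_obs(); print(o)
for n in ("scene","top","wrist"):
    cv2.imwrite(f"pics/{n}0.png", imaging.camera(n))
    print(n, imaging.calibration(n))
E
```

```text
pics
{'time': 0.0, 'q': array([-6.90424682e+01,  5.00933824e+00,  1.00337272e+01,  9.50993068e+01,
        1.35287059e-03,  8.99986789e+01]), 'qd': array([-0.06171893,  0.04413716,  0.01113931,  0.05892667, -0.04468062,
        0.00833143]), 'joint_efforts': array([ 3.64684231e-03, -5.20386600e+01,  4.64808333e+01,  1.62866019e-02,
        1.98004250e-04,  1.29292511e-05]), 'ee_pos': array([ 0.19664428, -0.51339415,  0.23059346]), 'tcp_rot': array([-1.79925082e+02, -1.35459680e-03,  2.09588511e+01]), 'wrist_force': array([-1.22208663, -1.11633125,  0.46518292]), 'torque': array([ 0.03189033,  0.02047768, -0.03227206]), 'opening': 0.08545185674622305}
scene {'fx': 385.1945036161672, 'fy': 385.1945036161672, 'cx': 282.9568878933111, 'cy': 204.3790361926543, 'camera_from_world': array([[-0.49049132,  0.87126003,  0.01800605,  0.30118061],
       [ 0.46643915,  0.27993142, -0.83909053, -0.17085117],
       [-0.7361065 , -0.4031679 , -0.54369372,  1.28333278],
       [ 0.        ,  0.        ,  0.        ,  1.        ]])}
top {'fx': 410.7047101716463, 'fy': 410.7047101716463, 'cx': 281.3827184827265, 'cy': 205.82290432492573, 'camera_from_world': array([[-0.01197919, -0.99991006,  0.00603067, -0.03062568],
       [-0.99311716,  0.01119464, -0.11658893,  0.53589978],
       [ 0.11651093, -0.0073858 , -0.99316195,  0.96900933],
       [ 0.        ,  0.        ,  0.        ,  1.        ]])}
wrist {'fx': 346.52050419565427, 'fy': 346.52050419565427, 'cx': 280.6356397492892, 'cy': 201.79000708438326, 'camera_from_world': array([[ 0.35795304, -0.93373903, -0.00102586, -0.54862805],
       [-0.90139024, -0.34583825,  0.26056006, -0.03377876],
       [-0.24364988, -0.09234357, -0.96545709,  0.37786026],
       [ 0.        ,  0.        ,  0.        ,  1.        ]])}
```

View pics/scene0.png

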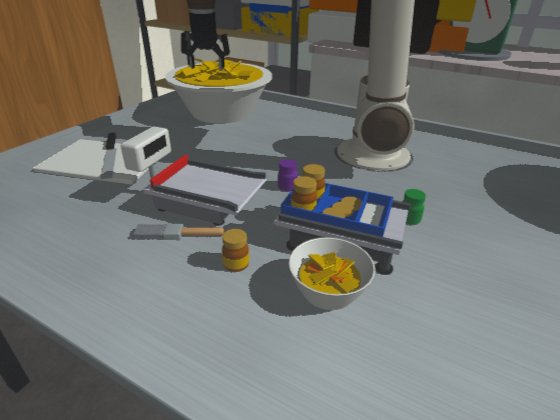

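View pics/top0.png

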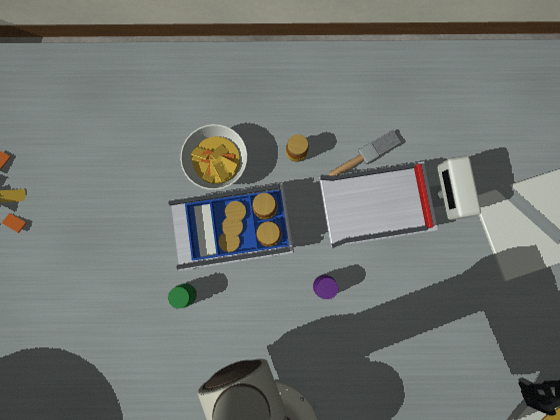

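View pics/wrist0.png

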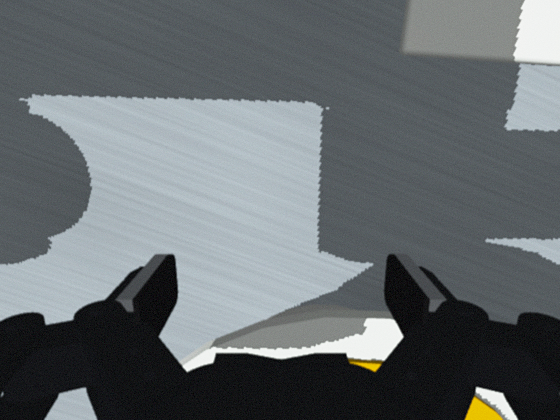

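The scene view shows the blue tray at (340,210), the red stop at (170,172), and the basin, spare jar and brush in the foreground. In the top view the tray is at (240,222) with its pale pocket at (208,228). The slide spans columns 170–292, the gap 292–322, the scale 322–435 with the red stop at (424,197), and the pod is at (460,188). Purple (325,287) and green (181,296) jars are decoys.

```bash
cat > h.py <<'E'
import numpy as np, cv2
from workcell import bot, imaging
def cam(n):
    c=imaging.calibration(n); T=np.array(c["camera_from_world"]); return c,T
def ray(n,uv,z,ct=None):
    c,T=ct or cam(n); uv=np.atleast_2d(uv).astype(float)
    d=np.c_[(uv[:,0]-c["cx"])/c["fx"],(uv[:,1]-c["cy"])/c["fy"],np.ones(len(uv))]@T[:3,:3]
    o=-T[:3,:3].T@T[:3,3]
    return o+d*((z-o[2])/d[:,2])[:,None]
def proj(n,P,ct=None):
    c,T=ct or cam(n); p=np.atleast_2d(P)@T[:3,:3].T+T[:3,3]
    return np.c_[p[:,0]/p[:,2]*c["fx"]+c["cx"],p[:,1]/p[:,2]*c["fy"]+c["cy"]]
def mask(im,lo,hi,keep=True):
    h=cv2.cvtColor(im,cv2.COLOR_BGR2HSV); m=cv2.inRange(h,np.array(lo),np.array(hi))
    return m
E
python3 - <<'E'
from h import *
im=cv2.imread("pics/top0.png")
cv2.imwrite("pics/top0c.png",cv2.resize(im[120:300,150:480],None,fx=2.4,fy=2.4,interpolation=cv2.INTER_CUBIC))
c,T=cam("top"); print("cam",-T[:3,:3].T@T[:3,3])
b=mask(im,(105,120,60),(128,255,255)); b=cv2.morphologyEx(b,cv2.MORPH_OPEN,np.ones((2,2)))
n,l,s,_=cv2.connectedComponentsWithStats(b); k=1+np.argmax(s[1:,4]); print(s[1:][s[1:,4]>20])
ys,xs=np.where(b>0)
sel=(xs>165)&(xs<300)&(ys>170)&(ys<280)
P=ray("top",np.c_[xs,ys][sel],0.100)[:,:2]
(r)=cv2.minAreaRect(P.astype(np.float32)); print("tray",r,cv2.boxPoints(r))
r_=mask(im,(0,150,80),(8,255,255))|mask(im,(172,150,80),(180,255,255))
ys,xs=np.where(r_>0); sel=(xs>380)&(xs<450)&(ys>140)&(ys<250)
P=ray("top",np.c_[xs,ys][sel],0.096)[:,:2]; r=cv2.minAreaRect(P.astype(np.float32)); print("stop",r,cv2.boxPoints(r),sel.sum())
E
```

```text
cam [ 0.41894422 -0.02946522  1.02504786]
[[ 186  191  104   70 2489]]
tray ((0.4851928949356079, 0.06346943974494934), (0.13062429428100586, 0.21908171474933624), 7.731196880340576) [[ 0.40573835  0.16322842]
 [ 0.43521047 -0.05386187]
 [ 0.56464744 -0.03628954]
 [ 0.5351753   0.18080075]]
stop ((0.5485743880271912, -0.360925555229187), (0.1475808471441269, 0.016634788364171982), 8.162084579467773) [[ 0.4743506  -0.36316875]
 [ 0.47671226 -0.379635  ]
 [ 0.6227982  -0.35868236]
 [ 0.62043655 -0.3422161 ]] 462
```

View pics/top0c.png

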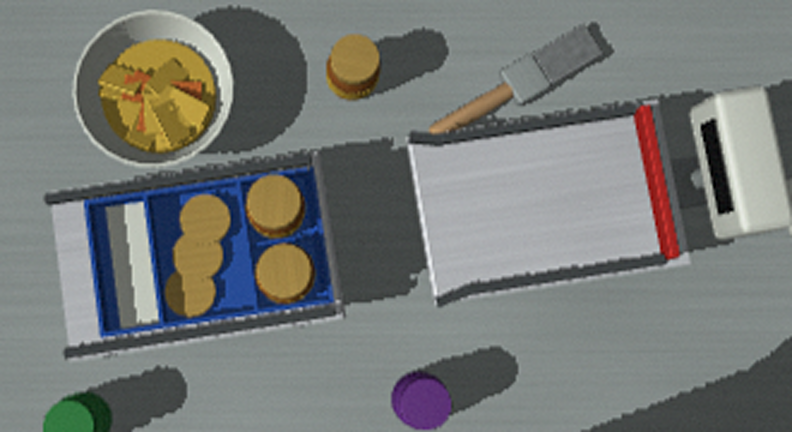

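Run:
```python
from h import *
im=cv2.imread("pics/top0.png")
C=lambda u,v:(u/2.4+150-.3,v/2.4+120-.3)
print("scale near edge",ray("top",[C(411,143),C(436,303)],.07)[:,:2])
print("slide end rails",ray("top",[C(317,153),C(343,317)],.084)[:,:2])
print("purple",ray("top",[C(421,398)],.075)[:,:2],"green",ray("top",[C(75,422)],.075)[:,:2])
# pale liner
P=ray("top",[C(108,205),C(143,203),C(158,320),C(124,326)],.074)[:,:2];print("liner",P,P.mean(0))
d=np.array([.138,-.9904]);print("pocket from rect",np.array([.4852,.0635])-.075*d)
cr=im[175:280,160:300];cv2.imwrite("pics/tray_crop.png",cv2.resize(cr,None,fx=5,fy=5,interpolation=cv2.INTER_CUBIC))
sc=cv2.imread("pics/scene0.png")[150:260,130:430];cv2.imwrite("pics/scene_crop.png",cv2.resize(sc,None,fx=2.6,fy=2.6,interpolation=cv2.INTER_CUBIC))
```

```text
scale near edge [[ 0.59300834 -0.13072504]
 [ 0.43609105 -0.15123102]]
slide end rails [[ 0.58163247 -0.03802022]
 [ 0.42366537 -0.06078545]]
purple [[ 0.34640393 -0.1339915 ]] green [[0.32815233 0.19365701]]
liner [[0.53444633 0.165324  ]
 [0.53602006 0.13141254]
 [0.42297763 0.11610841]
 [0.41766253 0.14856747]] [0.47777664 0.14035311]
pocket from rect [0.47485 0.13778]
```

View pics/tray_crop.png

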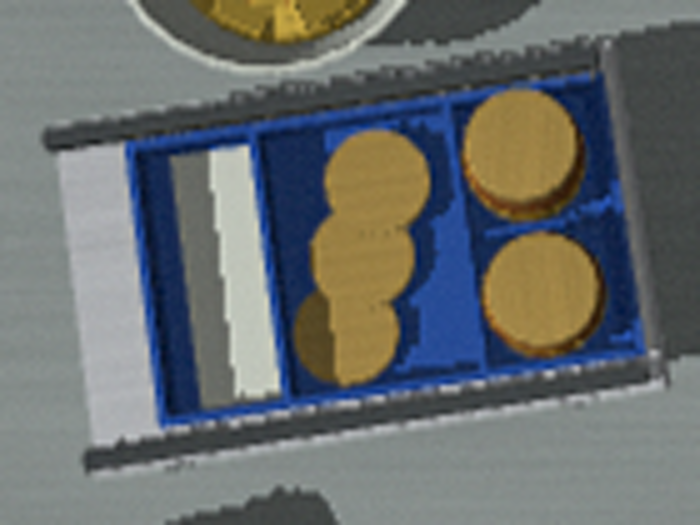

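View pics/scene_crop.png

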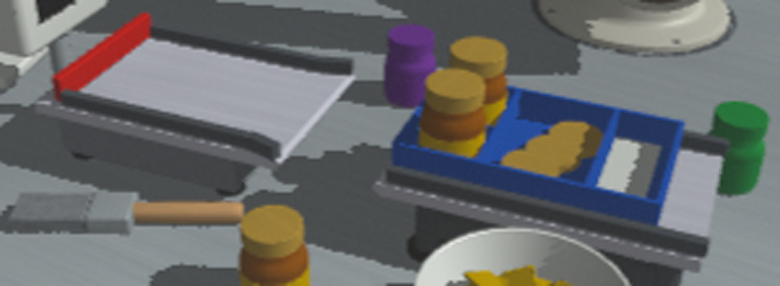

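Candidates, top view:
- **Tray:** the only blue tray is at (240,222). Its pocket is the pale-lined bay at (208,228). Other pale areas that could be confused with it are the bare slide strip (178,235) and the scale platform (375,205).
- **Jars:** the two in the tray are at (264,205) and (268,233). The spare is at (297,147), and the decoys are green (181,296) and purple (325,287).

The crop confirms the tray and pocket. The tray's front is about 5 mm short of the slide's end, the gap is about 92 mm, and the travel to the stop is about 321 mm.

```bash
cat > plan.py <<'E'
import sys
from h import *
from scipy.spatial.transform import Rotation as R
def plan(tx,ty,tz,yaw,op,vmax=4.0,nmax=12,wmax=0.12,minrows=1):
    o=bot.get_obs(); p=np.array(o["ee_pos"]); r=R.from_euler('xyz',o["tcp_rot"],degrees=True)
    g=np.array([tx,ty,tz]); rg=R.from_euler('xyz',[180,0,yaw],degrees=True)
    w=(r.inv()*rg).as_rotvec(); D=(g-p)*100
    n=max(int(np.ceil(max(np.linalg.norm(D)/vmax,np.linalg.norm(w)/wmax))),minrows)
    rows=[]
    for i in range(n):
        sh=r.inv().apply(D/n); rows.append([*np.round(w/n,3).tolist(),*np.round(sh,2).tolist(),op]); r=r*R.from_rotvec(w/n)
    print(n); print(str(rows[:nmax]).replace(" ",""))
    if n>nmax: print(str(rows[nmax:]).replace(" ",""))
if __name__=="__main__": plan(*map(float,sys.argv[1:6]),vmax=float(sys.argv[6]) if len(sys.argv)>6 else 3.8)
E
python3 plan.py .474 .138 .20 97.9 0
```

```text
19
[[-0.0,-0.0,-0.071,2.59,-2.68,0.16,0.0],[-0.0,-0.0,-0.071,2.77,-2.49,0.16,0.0],[-0.0,-0.0,-0.071,2.94,-2.29,0.16,0.0],[-0.0,-0.0,-0.071,3.1,-2.07,0.16,0.0],[-0.0,-0.0,-0.071,3.23,-1.85,0.16,0.0],[-0.0,-0.0,-0.071,3.36,-1.62,0.16,0.0],[-0.0,-0.0,-0.071,3.46,-1.38,0.16,0.0],[-0.0,-0.0,-0.071,3.55,-1.13,0.16,0.0],[-0.0,-0.0,-0.071,3.62,-0.88,0.16,0.0],[-0.0,-0.0,-0.071,3.68,-0.62,0.16,0.0],[-0.0,-0.0,-0.071,3.71,-0.36,0.16,0.0],[-0.0,-0.0,-0.071,3.73,-0.09,0.16,0.0]]
[[-0.0,-0.0,-0.071,3.72,0.17,0.16,0.0],[-0.0,-0.0,-0.071,3.7,0.43,0.16,0.0],[-0.0,-0.0,-0.071,3.66,0.69,0.16,0.0],[-0.0,-0.0,-0.071,3.6,0.95,0.16,0.0],[-0.0,-0.0,-0.071,3.53,1.2,0.16,0.0],[-0.0,-0.0,-0.071,3.43,1.45,0.16,0.0],[-0.0,-0.0,-0.071,3.32,1.69,0.16,0.0]]
```

Request:
servo_tool(
  moves=[
    [[0, 0, -0.071, 2.6, -2.7, 0, 0], [0, 0, -0.071, 2.8, -2.5, 0, 0], [0, 0, -0.071, 2.9, -2.3, 0, 0], [0, 0, -0.071, 3.1, -2.1, 0, 0], [0, 0, -0.071, 3.2, -1.9, 0, 0], [0, 0, -0.071, 3.4, -1.6, 0, 0], [0, 0, -0.071, 3.5, -1.4, 0, 0], [0, 0, -0.071, 3.5, -1.1, 0, 0], [0, 0, -0.071, 3.6, -0.9, 0, 0], [0, 0, -0.071, 3.7, -0.6, 0, 0], [0, 0, -0.071, 3.7, -0.4, 0, 0], [0, 0, -0.071, 3.7, -0.1, 0, 0]],
  ],
  force=60,
)

```text
time: 1.15
ee_pos: [0.3661, -0.0858, 0.2263]
tcp_rot: [-179.7, -0.3, 71.3]
wrist_force: [0.5, -1.4, 0.9]
opening: 0.0002
```

```bash
python3 plan.py .474 .138 .18 97.9 0
```

```text
7
[[-0.0,-0.001,-0.066,3.52,0.44,0.68,0.0],[-0.0,-0.001,-0.066,3.48,0.67,0.67,0.0],[-0.0,-0.001,-0.066,3.43,0.9,0.67,0.0],[-0.0,-0.001,-0.066,3.36,1.12,0.67,0.0],[-0.0,-0.001,-0.066,3.28,1.34,0.67,0.0],[-0.0,-0.001,-0.066,3.19,1.56,0.66,0.0],[-0.0,-0.001,-0.066,3.08,1.77,0.66,0.0]]
```

Request:
servo_tool(
  moves=[
    [[0, 0, -0.066, 3.5, 0.4, 0.7, 0], [0, 0, -0.066, 3.5, 0.7, 0.7, 0], [0, 0, -0.066, 3.4, 0.9, 0.7, 0], [0, 0, -0.066, 3.4, 1.1, 0.7, 0], [0, 0, -0.066, 3.3, 1.3, 0.7, 0], [0, 0, -0.066, 3.2, 1.6, 0.6, 0], [0, 0, -0.066, 3.0, 1.8, 0.6, 0], [0, 0, 0, 0, 0, 0, 0]],
  ],
)

```text
time: 1.82
ee_pos: [0.4747, 0.1575, 0.1777]
tcp_rot: [179.9, -0.3, 99.7]
wrist_force: [-0.1, -0.4, -0.4]
opening: -0.0002
```

```bash
python3 plan.py .474 .138 .13 97.9 0 1.5; python3 -c "
from h import *
cv2.imwrite('pics/w1.png',imaging.camera('wrist'));cv2.imwrite('pics/t1.png',imaging.camera('top')); print(bot.get_obs()['ee_pos'],bot.get_obs()['wrist_force'])
print(proj('wrist',[[.474,.138,.074]]))"
```

```text
4
[[0.0,-0.001,0.008,-0.48,-0.1,1.19,0.0],[0.0,-0.001,0.008,-0.48,-0.1,1.19,0.0],[0.0,-0.001,0.008,-0.48,-0.09,1.19,0.0],[0.0,-0.001,0.008,-0.48,-0.09,1.19,0.0]]
[0.47337428 0.1542594  0.17905807] [-0.34260074 -0.40653468  0.52483138]
[[277.79876525 223.23714876]]
```

View pics/w1.png

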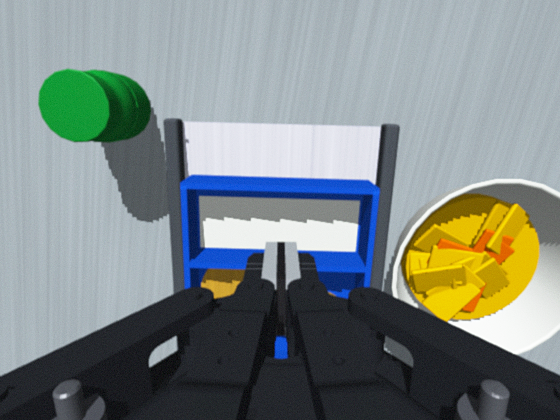

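Wrist view: the rear bay runs from the rear wall at row 185 to the cross wall at row 260, and from column 186 to 378. My predicted pocket point (278,223) sits at its middle, so I'm descending.

Request:
servo_tool(
  moves=[
    [[0, 0, 0.008, -0.5, -0.1, 1.2, 0], [0, 0, 0.008, -0.5, -0.1, 1.2, 0], [0, 0, 0.008, -0.45, -0.1, 1.2, 0], [0, 0, 0.008, -0.4, -0.1, 1.0, 0], [0, 0, 0, 0, 0, 0.5, 0], [0, 0, 0, 0, 0, 0, 0], [0, 0, 0, 0, 0, 0, 0]],
  ],
)

```text
time: 2.5
ee_pos: [0.471, 0.1296, 0.1286]
tcp_rot: [179.8, -0.2, 97.0]
wrist_force: [0.6, 0.1, 0.4]
opening: -0.0002
```

```bash
python3 plan.py .474 .138 .09 97.9 0 1; python3 -c "
from h import *
o=bot.get_obs();print(o['ee_pos'],o['tcp_rot'],o['wrist_force'])
cv2.imwrite('pics/w2.png',imaging.camera('wrist'))"
```

```text
4
[[0.001,-0.001,-0.004,0.19,0.1,0.97,0.0],[0.001,-0.001,-0.004,0.19,0.1,0.97,0.0],[0.001,-0.001,-0.004,0.2,0.1,0.97,0.0],[0.001,-0.001,-0.004,0.2,0.1,0.97,0.0]]
[0.47098615 0.12964606 0.12860705] [179.80335828  -0.23607019  96.9527899 ] [0.62732345 0.10738417 0.36758539]
```

View pics/w2.png

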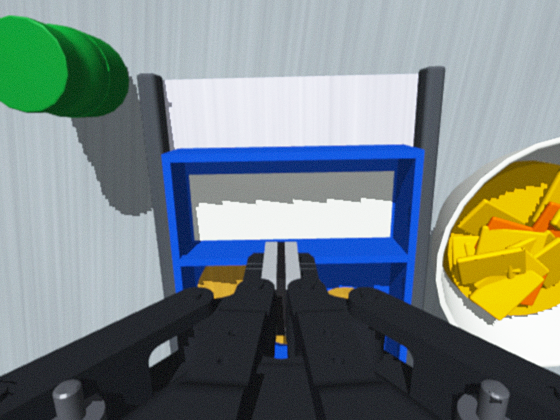

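Request:
servo_tool(
  moves=[
    [[0, 0, -0.004, 0.2, 0.1, 0, 0], [0, 0, -0.004, 0.2, 0.1, 0.5, 0], [0, 0, -0.004, 0.2, 0.1, 0.8, 0], [0, 0, -0.004, 0.1, 0.05, 0.8, 0], [0, 0, 0, 0, 0, 0.5, 0], [0, 0, 0, 0, 0, 0.2, 0], [0, 0, 0, 0, 0, 0, 0], [0, 0, 0, 0, 0, 0, 0]],
  ],
)

```text
time: 3.22
ee_pos: [0.4746, 0.1391, 0.0989]
tcp_rot: [179.7, -0.3, 98.1]
wrist_force: [-0.5, -0.1, 0.9]
opening: 0.0003
```

```bash
python3 plan.py .474 .138 .08 97.9 0 1; python3 -c "
from h import *
o=bot.get_obs();print(o['ee_pos'],o['tcp_rot'],o['wrist_force'])
cv2.imwrite('pics/w3.png',imaging.camera('wrist'))"
```

```text
2
[[0.003,-0.002,0.001,-0.05,-0.04,0.95,0.0],[0.003,-0.002,0.001,-0.05,-0.04,0.95,0.0]]
[0.47463325 0.13910955 0.09892187] [179.69709805  -0.25213657  98.06671473] [-0.45140156 -0.07962346  0.90339454]
```

View pics/w3.png

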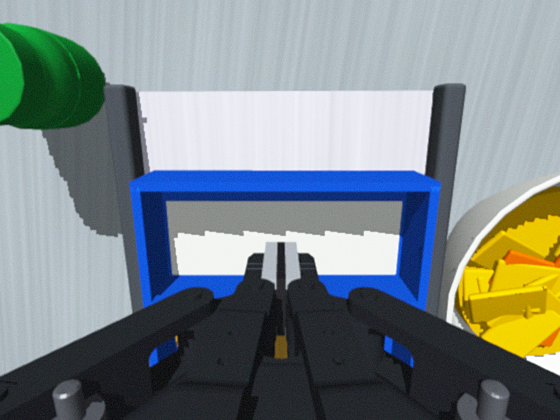

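The fingers at (281,255) are inside the pocket and ahead of the rear wall at row 180. Next I feel for the floor.

Request:
servo_tool(
  moves=[
    [[0, 0, 0, 0, 0, 0.5, 0], [0, 0, 0, 0, 0, 0.5, 0], [0, 0, 0, 0, 0, 0.5, 0], [0, 0, 0, 0, 0, 0.2, 0], [0, 0, 0, 0, 0, 0, 0], [0, 0, 0, 0, 0, 0, 0]],
  ],
)

```text
time: 3.77
ee_pos: [0.475, 0.1391, 0.0806]
tcp_rot: [179.7, -0.3, 98.0]
wrist_force: [0.5, 1.2, 0.7]
opening: -0.0
```

Request:
servo_tool(
  moves=[
    [[0, 0, 0, 0, 0, 0.1, 0], [0, 0, 0, 0, 0, 0.1, 0], [0, 0, 0, 0, 0, 0.1, 0], [0, 0, 0, 0, 0, 0.1, 0]],
  ],
)

```text
time: 4.1
ee_pos: [0.4753, 0.1391, 0.0768]
tcp_rot: [179.6, -0.3, 98.0]
wrist_force: [0.2, -0.4, 0.3]
opening: 0.0
```

Request:
servo_tool(
  moves=[
    [[0, 0, 0, 0, 0, 0.1, 0], [0, 0, 0, 0, 0, 0.1, 0], [0, 0, 0, 0, 0, 0.1, 0], [0, 0, 0, 0, 0, 0.1, 0]],
  ],
)

```text
time: 4.43
ee_pos: [0.4755, 0.1392, 0.074]
tcp_rot: [179.5, -0.3, 98.0]
wrist_force: [-6.4, -1.9, 17.6]
opening: 0.0002
```

Request:
servo_tool(
  moves=[
    [[0, 0, 0, 0, 0, 0.1, 0], [0, 0, 0, 0, 0, 0.1, 0], [0, 0, 0, 0, 0, 0.1, 0]],
  ],
)

```text
time: 4.68
ee_pos: [0.4755, 0.1392, 0.0741]
tcp_rot: [179.4, -0.3, 98.0]
wrist_force: [-4.2, -1.6, 9.0]
opening: 0.0
```

Request:
servo_tool(
  moves=[
    [[0.003, -0.001, 0, -0.2, 0, 0.03, 0], [0.003, -0.001, 0, -0.2, 0, 0.03, 0], [0.003, -0.001, 0, -0.2, 0, 0.03, 0], [0.003, -0.001, 0, -0.2, 0, 0.03, 0]],
  ],
)

```text
time: 5.02
ee_pos: [0.4771, 0.1319, 0.074]
tcp_rot: [-180.0, -0.2, 98.1]
wrist_force: [-1.6, 3.6, 4.4]
opening: -0.0005
```

Request:
servo_tool(
  moves=[
    [[0.002, -0.001, 0, -0.2, 0, 0.03, 0], [0.002, -0.001, 0, -0.2, 0, 0.03, 0], [0.002, -0.001, 0, -0.2, 0, 0.03, 0]],
  ],
)

```text
time: 5.27
ee_pos: [0.4783, 0.1282, 0.0741]
tcp_rot: [-179.7, -0.4, 98.2]
wrist_force: [-2.1, 8.6, 5.6]
opening: -0.0001
```

Request:
servo_tool(
  moves=[
    [[0, 0, 0, -0.3, -0.02, 0.07, 0], [0, 0, 0, -0.3, -0.02, 0.08, 0], [0, 0, 0, -0.3, -0.02, 0.09, 0], [0, 0, 0, -0.3, -0.02, 0.09, 0]],
  ],
)

```text
time: 5.6
ee_pos: [0.4804, 0.1224, 0.0742]
tcp_rot: [-180.0, -1.2, 98.5]
wrist_force: [-3.8, 12.7, 9.4]
opening: 0.0002
```

Request:
servo_tool(
  moves=[
    [[0, 0, 0, -0.3, -0.02, 0.09, 0], [0, 0, 0, -0.3, -0.02, 0.09, 0], [0, 0, 0, -0.3, -0.02, 0.09, 0], [0, 0, 0, -0.3, -0.02, 0.09, 0]],
  ],
)

```text
time: 5.93
ee_pos: [0.4825, 0.1168, 0.0743]
tcp_rot: [179.7, -2.1, 98.8]
wrist_force: [-3.2, 12.5, 9.1]
opening: 0.0003
```

```bash
cat > look.py <<'E'
from h import *
import sys
t=sys.argv[1]
o=bot.get_obs()
im=imaging.camera("top"); cv2.imwrite(f"pics/top_{t}.png",im)
b=mask(im,(105,120,60),(128,255,255)); b=cv2.morphologyEx(b,cv2.MORPH_OPEN,np.ones((2,2)))
ys,xs=np.where(b>0); sel=(xs>165)&(xs<450)&(ys>140)&(ys<280)
P=ray("top",np.c_[xs,ys][sel],0.100)[:,:2]
d=np.array([.138,-.9904]); n=np.array([.9904,.138]); s0=np.array([.5145,-.141])
A=(P-s0)@d; N=(P-s0)@n
print("t",o["time"],"tcp f,n",(np.array(o["ee_pos"][:2])-s0)@d,(np.array(o["ee_pos"][:2])-s0)@n,"z",o["ee_pos"][2],"F",np.round(o["wrist_force"],1),"rot",np.round(o["tcp_rot"],1))
r=cv2.minAreaRect(P.astype(np.float32)); print(r, "front f max",A.max(),"rear",A.min(),"n",N.min(),N.max())
E
python3 look.py a; python3 -c "
from h import *
cv2.imwrite('pics/w4.png',imaging.camera('wrist'))"
```

```text
t 5.9333 tcp f,n -0.25974768537035714 0.0038914693665201006 z 0.074293924566041 F [-3.2 12.5  9.1] rot [179.7  -2.1  98.8]
((0.49349457025527954, 0.017242349684238434), (0.13040688633918762, 0.15561451017856598), 7.134699821472168) front f max -0.08151448600453931 rear -0.2383089282631087 n -0.06480334840213042 0.06633907770137991
```

View pics/top_a.png

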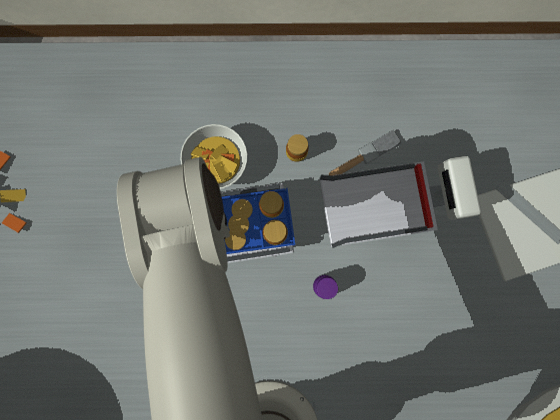

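View pics/w4.png

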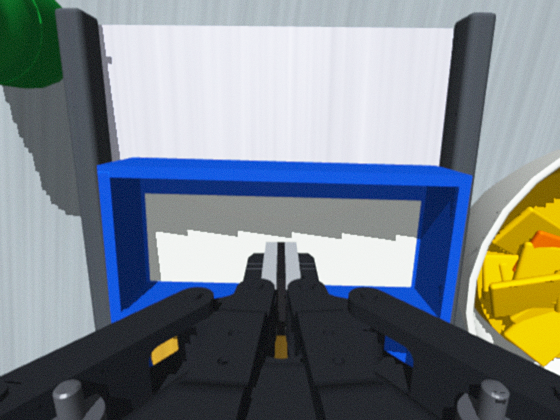

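The wrist view shows the shut fingers against the cross wall (row 285), and the top view shows the tray has moved about 15 mm. I'll continue with about 9 N down and correct the tilt drift.

Request:
servo_tool(
  moves=[
    [[0.001, -0.009, 0.003, -0.35, -0.03, 0.09, 0], [0.001, -0.009, 0.003, -0.35, -0.03, 0.09, 0], [0.001, -0.009, 0.003, -0.35, -0.03, 0.09, 0], [0.001, -0.009, 0.003, -0.35, -0.03, 0.09, 0]],
  ],
)

```text
time: 6.37
ee_pos: [0.4847, 0.1087, 0.0741]
tcp_rot: [179.6, -0.8, 98.3]
wrist_force: [-4.4, 13.3, 9.5]
opening: -0.0003
```

Request:
servo_tool(
  moves=[
    [[0.001, -0.009, 0.003, -0.35, -0.03, 0.09, 0], [0.001, -0.009, 0.003, -0.35, -0.03, 0.09, 0], [0.001, -0.009, 0.003, -0.35, -0.03, 0.09, 0], [0.001, -0.009, 0.003, -0.35, -0.03, 0.09, 0]],
  ],
)

```text
time: 6.7
ee_pos: [0.4862, 0.1015, 0.074]
tcp_rot: [179.6, 0.4, 97.9]
wrist_force: [-4.0, 12.5, 9.2]
opening: 0.0
```

Request:
servo_tool(
  moves=[
    [[0.002, -0.004, 0.001, -0.4, -0.03, 0.09, 0], [0.002, -0.004, 0.001, -0.4, -0.03, 0.09, 0], [0.002, -0.004, 0.001, -0.4, -0.03, 0.09, 0], [0.002, -0.004, 0.001, -0.4, -0.03, 0.09, 0], [0.002, -0.004, 0.001, -0.4, -0.03, 0.09, 0], [0.002, -0.004, 0.001, -0.4, -0.03, 0.09, 0]],
  ],
)

```text
time: 7.2
ee_pos: [0.4884, 0.0884, 0.074]
tcp_rot: [180.0, 0.3, 98.1]
wrist_force: [-4.3, 12.7, 9.2]
opening: 0.0001
```

Request:
servo_tool(
  moves=[
    [[0.002, -0.004, 0.001, -0.4, -0.03, 0.09, 0], [0.002, -0.004, 0.001, -0.4, -0.03, 0.09, 0], [0.002, -0.004, 0.001, -0.4, -0.03, 0.09, 0], [0.002, -0.004, 0.001, -0.4, -0.03, 0.09, 0], [0.002, -0.004, 0.001, -0.4, -0.03, 0.09, 0], [0.002, -0.004, 0.001, -0.4, -0.03, 0.09, 0]],
  ],
)

```text
time: 7.7
ee_pos: [0.4906, 0.0752, 0.074]
tcp_rot: [-179.7, 0.1, 98.3]
wrist_force: [-5.0, 14.1, 9.9]
opening: 0.0003
```

```bash
python3 look.py b; python3 -c "
from h import *
cv2.imwrite('pics/w5.png',imaging.camera('wrist'))"
```

```text
t 7.7 tcp f,n -0.21743459883090202 0.006208210211710707 z 0.07403400466436282 F [-5.  14.1  9.9] rot [-1.797e+02  1.000e-01  9.830e+01]
((0.5031715631484985, -0.025431789457798004), (0.13104049861431122, 0.15293866395950317), 7.58206844329834) front f max -0.039909513715051095 rear -0.19288422030662344 n -0.061012198872771074 0.07032428821142532
```

Request:
servo_tool(
  moves=[
    [[0, -0.004, 0.003, -0.4, -0.1, 0.09, 0], [0, -0.004, 0.003, -0.4, -0.1, 0.09, 0], [0, -0.004, 0.003, -0.4, -0.1, 0.09, 0], [0, -0.004, 0.003, -0.4, -0.1, 0.09, 0], [0, -0.004, 0.003, -0.4, -0.1, 0.09, 0]],
  ],
)

```text
time: 8.22
ee_pos: [0.4917, 0.0621, 0.074]
tcp_rot: [179.7, 0.3, 97.8]
wrist_force: [-0.5, 11.4, 7.5]
opening: -0.0001
```

```bash
python3 look.py c; python3 -c "
from h import *
cv2.imwrite('pics/s6.png',imaging.camera('scene')[130:280,120:440])"
```

```text
t 8.2167 tcp f,n -0.2043333518140227 0.00540618111689644 z 0.07404202239747217 F [-0.5 11.4  7.5] rot [179.7   0.3  97.8]
((0.5037426948547363, -0.041287899017333984), (0.1308167278766632, 0.14729832112789154), 7.050597667694092) front f max -0.027343748268258788 rear -0.17486858264430868 n -0.06283661246655475 0.0685335359402044
```

View pics/s6.png

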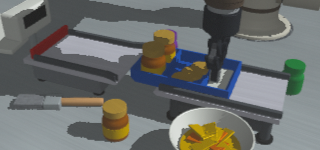

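View pics/top_c.png

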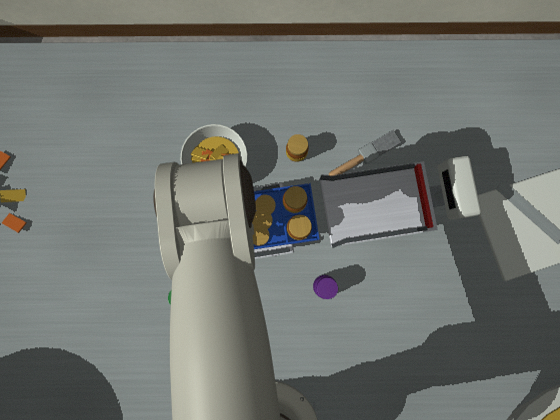

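The tray is level in the scene view, with its nose over the gap. I'm raising the press slightly and continuing in short steps.

Request:
servo_tool(
  moves=[
    [[0, -0.004, 0.001, -0.4, -0.07, 0.105, 0], [0, -0.004, 0.001, -0.4, -0.07, 0.105, 0], [0, -0.004, 0.001, -0.4, -0.07, 0.105, 0], [0, -0.004, 0.001, -0.4, -0.07, 0.105, 0]],
  ],
)

```text
time: 8.65
ee_pos: [0.4933, 0.0522, 0.074]
tcp_rot: [179.2, 0.4, 97.8]
wrist_force: [-2.4, 12.1, 8.8]
opening: 0.0002
```

Request:
servo_tool(
  moves=[
    [[0, -0.004, 0.001, -0.4, -0.07, 0.105, 0], [0, -0.004, 0.001, -0.4, -0.07, 0.105, 0], [0, -0.004, 0.001, -0.4, -0.07, 0.105, 0], [0, -0.004, 0.001, -0.4, -0.07, 0.105, 0]],
  ],
)

```text
time: 8.98
ee_pos: [0.4948, 0.0426, 0.074]
tcp_rot: [178.8, 0.4, 97.9]
wrist_force: [-2.7, 12.8, 10.2]
opening: 0.0
```

Request:
servo_tool(
  moves=[
    [[0.005, -0.004, 0.001, -0.35, -0.06, 0.1, 0], [0.005, -0.004, 0.001, -0.35, -0.06, 0.1, 0], [0.005, -0.004, 0.001, -0.35, -0.06, 0.1, 0], [0.005, -0.004, 0.001, -0.35, -0.06, 0.1, 0]],
  ],
)

```text
time: 9.32
ee_pos: [0.4961, 0.0347, 0.074]
tcp_rot: [179.5, 0.4, 97.9]
wrist_force: [-2.0, 12.7, 9.4]
opening: 0.0
```

```bash
python3 look.py d; python3 -c "
from h import *
cv2.imwrite('pics/s7.png',cv2.resize(imaging.camera('scene')[130:260,130:380],None,fx=3,fy=3,interpolation=cv2.INTER_CUBIC))"
```

```text
t 9.3167 tcp f,n -0.17651320571171855 0.0060166980160896895 z 0.07404628008382659 F [-2.  12.7  9.4] rot [179.5   0.4  97.9]
((0.5081061124801636, -0.07332023978233337), (0.13066434860229492, 0.1359460949897766), 7.595729351043701) front f max 1.596388342719555e-05 rear -0.1362501784287855 n -0.06245171927331227 0.0685335359402044
```

View pics/s7.png

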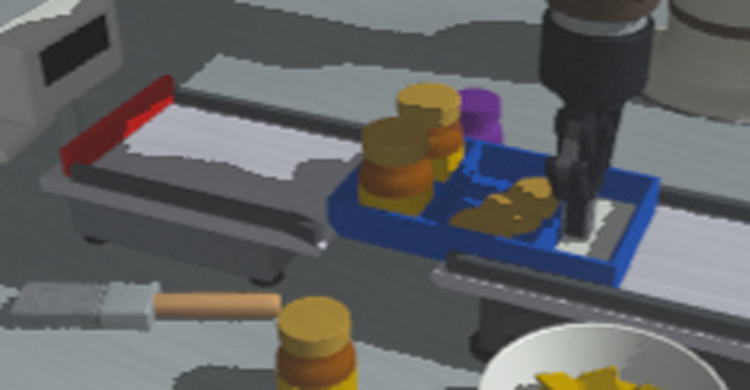

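The tray is level and its nose has reached the scale's edge. I'm going on gently.

Request:
servo_tool(
  moves=[
    [[0.003, -0.004, 0.001, -0.3, -0.07, 0.1, 0], [0.003, -0.004, 0.001, -0.3, -0.07, 0.1, 0], [0.003, -0.004, 0.001, -0.3, -0.07, 0.1, 0], [0.003, -0.004, 0.001, -0.3, -0.07, 0.1, 0]],
  ],
)

```text
time: 9.75
ee_pos: [0.497, 0.0288, 0.074]
tcp_rot: [179.8, 0.5, 98.0]
wrist_force: [-1.7, 12.2, 9.6]
opening: 0.0001
```

Request:
servo_tool(
  moves=[
    [[0.003, -0.004, 0.001, -0.3, -0.07, 0.1, 0], [0.003, -0.004, 0.001, -0.3, -0.07, 0.1, 0], [0.003, -0.004, 0.001, -0.3, -0.07, 0.1, 0], [0.003, -0.004, 0.001, -0.3, -0.07, 0.1, 0]],
  ],
)

```text
time: 10.08
ee_pos: [0.4978, 0.0231, 0.074]
tcp_rot: [-179.9, 0.5, 98.1]
wrist_force: [-2.5, 12.0, 9.8]
opening: -0.0002
```

Request:
servo_tool(
  moves=[
    [[0.001, -0.004, 0.001, -0.3, -0.07, 0.1, 0], [0.001, -0.004, 0.001, -0.3, -0.07, 0.1, 0], [0.001, -0.004, 0.001, -0.3, -0.07, 0.1, 0], [0.001, -0.004, 0.001, -0.3, -0.07, 0.1, 0]],
  ],
)

```text
time: 10.42
ee_pos: [0.4987, 0.0175, 0.0741]
tcp_rot: [179.9, 0.5, 98.1]
wrist_force: [-2.2, 12.7, 9.8]
opening: -0.0004
```

```bash
python3 look.py e; python3 -c "
from h import *
cv2.imwrite('pics/s8.png',cv2.resize(imaging.camera('scene')[130:260,130:380],None,fx=3,fy=3,interpolation=cv2.INTER_CUBIC))"
```

```text
t 10.4167 tcp f,n -0.15916954504172082 0.006252909638556068 z 0.07407592601435325 F [-2.2 12.7  9.8] rot [179.9   0.5  98.1]
((0.5118576288223267, -0.09445789456367493), (0.13077495992183685, 0.1287463754415512), 7.597099304199219) front f max 0.017592830025945288 rear -0.11119689908475673 n -0.06149165502800658 0.06926833011050401
```

View pics/s8.png

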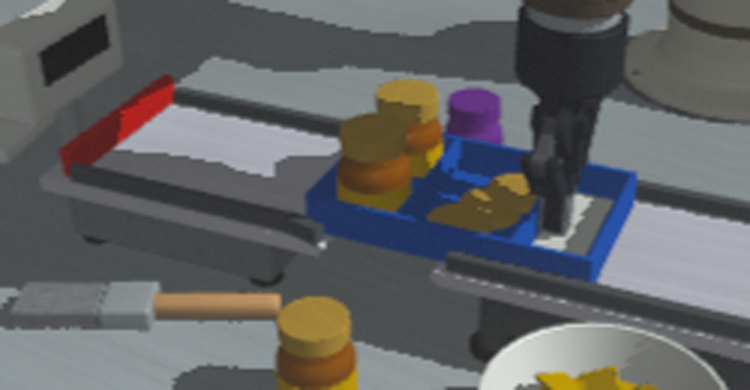

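The nose is on the scale (front about 17 mm past its edge) and the tray is level. I'm easing the press as it goes on.

Request:
servo_tool(
  moves=[
    [[0, -0.004, 0.001, -0.35, -0.07, 0.09, 0], [0, -0.004, 0.001, -0.35, -0.07, 0.09, 0], [0, -0.004, 0.001, -0.35, -0.07, 0.09, 0], [0, -0.004, 0.001, -0.35, -0.07, 0.09, 0], [0, -0.004, 0.001, -0.35, -0.07, 0.09, 0], [0, -0.004, 0.001, -0.35, -0.07, 0.09, 0]],
  ],
)

```text
time: 11.02
ee_pos: [0.5004, 0.0055, 0.0741]
tcp_rot: [179.3, 0.6, 98.3]
wrist_force: [-1.4, 11.5, 8.7]
opening: -0.0003
```

Request:
servo_tool(
  moves=[
    [[0, -0.004, 0.001, -0.35, -0.07, 0.08, 0], [0, -0.004, 0.001, -0.35, -0.07, 0.08, 0], [0, -0.004, 0.001, -0.35, -0.07, 0.08, 0], [0, -0.004, 0.001, -0.35, -0.07, 0.08, 0], [0, -0.004, 0.001, -0.35, -0.07, 0.07, 0], [0, -0.004, 0.001, -0.35, -0.07, 0.07, 0]],
  ],
)

```text
time: 11.52
ee_pos: [0.5017, -0.0072, 0.0741]
tcp_rot: [178.7, 0.8, 98.3]
wrist_force: [-1.1, 11.2, 8.0]
opening: 0.0001
```

Request:
servo_tool(
  moves=[
    [[0, -0.003, 0.001, -0.35, -0.06, 0.06, 0], [0, -0.003, 0.001, -0.35, -0.06, 0.06, 0], [0, -0.003, 0.001, -0.35, -0.06, 0.06, 0], [0, -0.003, 0.001, -0.35, -0.06, 0.06, 0], [0, -0.003, 0.001, -0.35, -0.06, 0.06, 0], [0, -0.003, 0.001, -0.35, -0.06, 0.06, 0]],
  ],
)

```text
time: 12.02
ee_pos: [0.503, -0.0206, 0.0741]
tcp_rot: [178.2, 0.7, 98.4]
wrist_force: [-2.1, 11.4, 7.4]
opening: -0.0
```

```bash
python3 look.py f; python3 -c "
from h import *
cv2.imwrite('pics/s9.png',cv2.resize(imaging.camera('scene')[130:260,130:380],None,fx=3,fy=3,interpolation=cv2.INTER_CUBIC))"
```

```text
t 12.0167 tcp f,n -0.12079093816692409 0.005235742548954826 z 0.07410976616010848 F [-2.1 11.4  7.4] rot [178.2   0.7  98.4]
((0.518953263759613, -0.14624446630477905), (0.13113562762737274, 0.09991855919361115), 8.450363159179688) front f max 0.056272534256555866 rear -0.043557462777568404 n -0.06230786121100635 0.06938085616417158
```

View pics/s9.png

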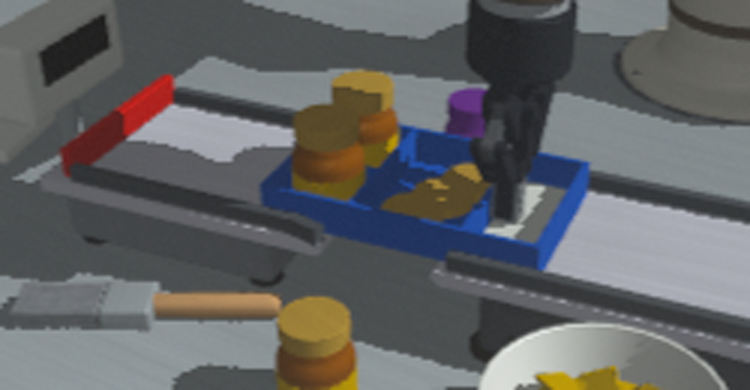

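Request:
servo_tool(
  moves=[
    [[0.008, -0.005, 0.002, -0.35, -0.06, 0.04, 0], [0.008, -0.005, 0.002, -0.35, -0.06, 0.04, 0], [0.008, -0.005, 0.002, -0.35, -0.06, 0.04, 0], [0.008, -0.005, 0.002, -0.35, -0.06, 0.04, 0], [0.006, -0.005, 0.002, -0.35, -0.06, 0.04, 0], [0.006, -0.005, 0.002, -0.35, -0.06, 0.04, 0]],
  ],
)

```text
time: 12.62
ee_pos: [0.5036, -0.0356, 0.0742]
tcp_rot: [-179.5, 1.6, 98.0]
wrist_force: [-1.2, 10.5, 5.9]
opening: -0.0002
```

Request:
servo_tool(
  moves=[
    [[0.002, -0.004, 0.002, -0.35, -0.06, 0.02, 0], [0.002, -0.004, 0.002, -0.35, -0.06, 0.02, 0], [0.002, -0.004, 0.002, -0.35, -0.06, 0.02, 0], [0.002, -0.004, 0.002, -0.35, -0.06, 0.02, 0], [0.002, -0.004, 0.002, -0.35, -0.06, 0.02, 0], [0.002, -0.004, 0.002, -0.35, -0.06, 0.02, 0]],
  ],
)

```text
time: 13.12
ee_pos: [0.5037, -0.0511, 0.0742]
tcp_rot: [-178.9, 2.1, 97.6]
wrist_force: [-0.3, 8.6, 4.4]
opening: 0.0
```

```bash
python3 look.py g; python3 -c "
from h import *
cv2.imwrite('pics/s10.png',cv2.resize(imaging.camera('scene')[130:260,130:380],None,fx=3,fy=3,interpolation=cv2.INTER_CUBIC))"
```

```text
t 13.1167 tcp f,n -0.0905159163372388 0.0017056339051540383 z 0.07421382150054928 F [-0.3  8.6  4.4] rot [-178.9    2.1   97.6]
((0.5218199491500854, -0.17823386192321777), (0.12954770028591156, 0.0965615063905716), 8.736084938049316) front f max 0.08686749116066944 rear -0.009489668718268101 n -0.06326897806660309 0.06724190216915374
```

View pics/s10.png

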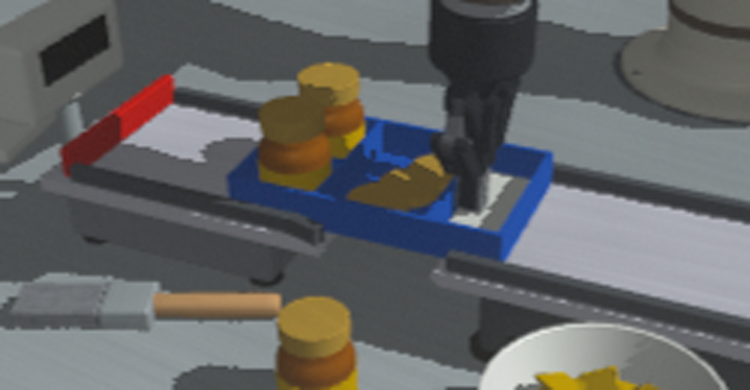

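The tray is level, bridging, and square in the mouth. Press is 4 N and still coming down before its rear leaves the slide.

Request:
servo_tool(
  moves=[
    [[-0.002, 0, 0.001, -0.35, -0.03, 0.01, 0], [-0.002, 0, 0.001, -0.35, -0.03, 0.01, 0], [-0.002, 0, 0.001, -0.35, -0.03, 0.01, 0], [-0.002, 0, 0.001, -0.35, -0.03, 0.01, 0], [-0.002, 0, 0.001, -0.35, -0.03, 0.01, 0], [-0.002, 0, 0.001, -0.35, -0.03, 0.01, 0]],
  ],
)

```text
time: 13.72
ee_pos: [0.5047, -0.0668, 0.0742]
tcp_rot: [-179.7, 1.2, 97.6]
wrist_force: [-0.1, 8.7, 3.8]
opening: 0.0001
```

Request:
servo_tool(
  moves=[
    [[-0.001, -0.001, 0.001, -0.35, -0.03, 0.01, 0], [-0.001, -0.001, 0.001, -0.35, -0.03, 0.01, 0], [-0.001, -0.001, 0.001, -0.35, -0.03, 0.01, 0], [-0.001, -0.001, 0.001, -0.35, -0.03, 0.01, 0], [-0.001, -0.001, 0.001, -0.35, -0.03, 0.01, 0], [-0.001, -0.001, 0.001, -0.35, -0.03, 0.01, 0]],
  ],
)

```text
time: 14.22
ee_pos: [0.5055, -0.0824, 0.0743]
tcp_rot: [179.9, 0.7, 97.6]
wrist_force: [-0.6, 9.3, 4.8]
opening: 0.0002
```

```bash
python3 look.py h; python3 -c "
from h import *
cv2.imwrite('pics/s11.png',cv2.resize(imaging.camera('scene')[130:260,130:380],None,fx=3,fy=3,interpolation=cv2.INTER_CUBIC))"
```

```text
t 14.2167 tcp f,n -0.059249883838586814 -0.0008018251364664743 z 0.07427112914184453 F [-0.6  9.3  4.8] rot [179.9   0.7  97.6]
((0.5216715931892395, -0.24922534823417664), (0.05166609212756157, 0.1378449946641922), 78.2868423461914) front f max 0.1185708391881361 rear 0.061035737776243756 n -0.06452141260807243 0.06534541631927822
```

View pics/s11.png

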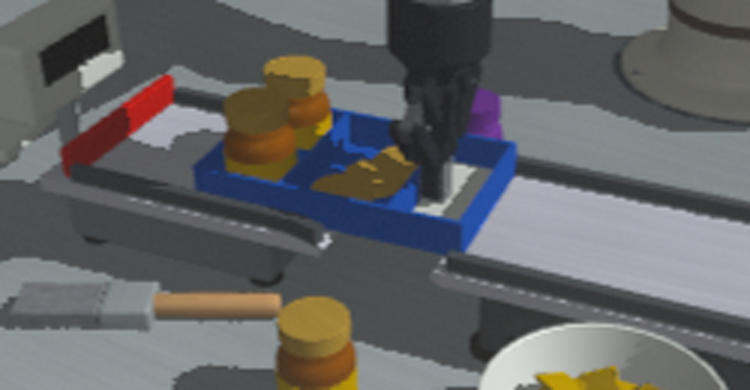

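Request:
servo_tool(
  moves=[
    [[0, -0.001, 0, -0.35, 0, -0.01, 0], [0, -0.001, 0, -0.35, 0, -0.01, 0], [0, -0.001, 0, -0.35, 0, -0.01, 0], [0, -0.001, 0, -0.35, 0, -0.01, 0]],
  ],
)

```text
time: 14.65
ee_pos: [0.5067, -0.0931, 0.0743]
tcp_rot: [180.0, 0.4, 97.8]
wrist_force: [-1.6, 8.3, 4.3]
opening: -0.0001
```

Request:
servo_tool(
  moves=[
    [[0, -0.001, 0, -0.35, 0, 0, 0], [0, -0.001, 0, -0.35, 0, 0, 0], [0, -0.001, 0, -0.35, 0, 0, 0], [0, -0.001, 0, -0.35, 0, 0, 0]],
  ],
)

```text
time: 14.98
ee_pos: [0.508, -0.1032, 0.0744]
tcp_rot: [180.0, 0.0, 98.0]
wrist_force: [-1.6, 8.1, 6.5]
opening: 0.0
```

```bash
python3 look.py i; python3 -c "
from h import *
cv2.imwrite('pics/s12.png',cv2.resize(imaging.camera('scene')[130:260,130:380],None,fx=3,fy=3,interpolation=cv2.INTER_CUBIC))"
```

```text
t 14.9833 tcp f,n -0.03837509370742848 -0.0012113117904590416 z 0.07439767764083856 F [-1.6  8.1  6.5] rot [180.   0.  98.]
((0.4977342486381531, -0.2788621485233307), (0.03146722912788391, 0.07615189999341965), 73.35519409179688) front f max 0.13971324186164424 rear 0.10459061199875222 n -0.06461932178308558 0.004967892628555798
```

View pics/s12.png

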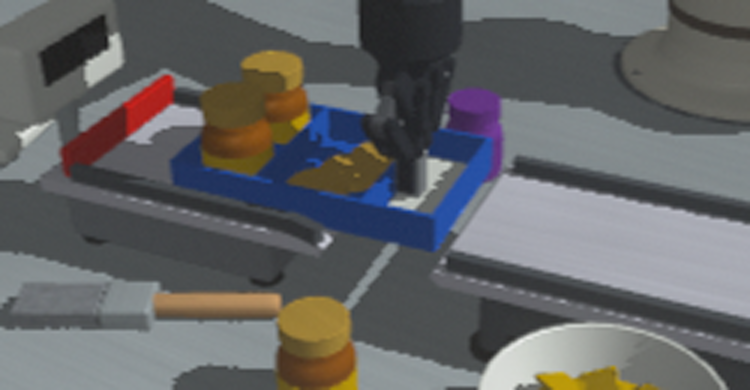

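Request:
servo_tool(
  moves=[
    [[0, -0.002, 0, -0.35, 0, -0.04, 0], [0, -0.002, 0, -0.35, 0, -0.04, 0], [0, -0.002, 0, -0.35, 0, -0.04, 0], [0, -0.002, 0, -0.35, 0, -0.04, 0]],
  ],
)

```text
time: 15.42
ee_pos: [0.5086, -0.1145, 0.0744]
tcp_rot: [-179.8, 0.1, 98.1]
wrist_force: [-0.1, 6.7, 2.2]
opening: -0.0001
```

Request:
servo_tool(
  moves=[
    [[0, -0.002, 0, -0.35, 0, -0.03, 0], [0, -0.002, 0, -0.35, 0, -0.03, 0], [0, -0.002, 0, -0.35, 0, -0.03, 0], [0, -0.002, 0, -0.35, 0, -0.03, 0]],
  ],
)

```text
time: 15.75
ee_pos: [0.5104, -0.1247, 0.0745]
tcp_rot: [-179.8, -0.1, 98.4]
wrist_force: [0.1, 10.2, 2.0]
opening: -0.0003
```

Request:
servo_tool(
  moves=[
    [[0, -0.002, 0, -0.35, 0, -0.02, 0], [0, -0.002, 0, -0.35, 0, -0.02, 0], [0, -0.002, 0, -0.35, 0, -0.02, 0], [0, -0.002, 0, -0.35, 0, -0.02, 0]],
  ],
)

```text
time: 16.08
ee_pos: [0.5121, -0.1345, 0.0745]
tcp_rot: [-179.8, -0.2, 98.6]
wrist_force: [-0.1, 8.8, 4.5]
opening: -0.0001
```

```bash
python3 look.py j; python3 -c "
from h import *
cv2.imwrite('pics/s13.png',cv2.resize(imaging.camera('scene')[130:260,130:380],None,fx=3,fy=3,interpolation=cv2.INTER_CUBIC))"
```

```text
t 16.0833 tcp f,n -0.006757626660947277 -0.0015118667173881076 z 0.07447784420512106 F [-0.1  8.8  4.5] rot [-179.8   -0.2   98.6]
((0.5210742354393005, -0.19942782819271088), (0.23850418627262115, 0.09150370210409164), 88.14204406738281) front f max 0.17045337535268523 rear -0.05257571563373909 n -0.06674551680411976 0.06096716652475213
```

View pics/s13.png

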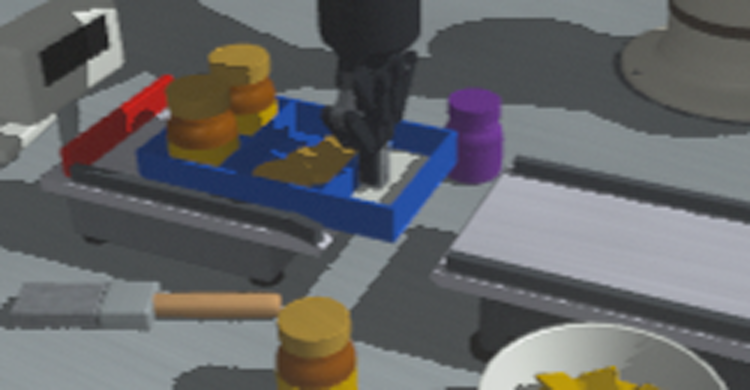

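View pics/top_j.png

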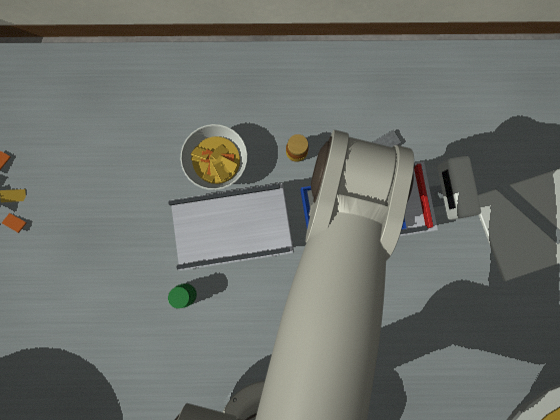

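The tray is fully on the scale and level, with its front at about 170 mm. Now I approach the stop, slowing down.

Request:
servo_tool(
  moves=[
    [[0, -0.002, 0.003, -0.35, 0, -0.03, 0], [0, -0.002, 0.003, -0.35, 0, -0.03, 0], [0, -0.002, 0.003, -0.35, 0, -0.03, 0], [0, -0.002, 0.003, -0.35, 0, -0.03, 0], [0, -0.002, 0.003, -0.35, 0, -0.03, 0], [0, -0.002, 0.003, -0.35, 0, -0.03, 0]],
  ],
)

```text
time: 16.68
ee_pos: [0.5145, -0.1497, 0.0745]
tcp_rot: [-179.7, -0.4, 97.8]
wrist_force: [0.8, 9.5, 3.1]
opening: -0.0
```

Request:
servo_tool(
  moves=[
    [[0, -0.002, 0.002, -0.35, 0, -0.02, 0], [0, -0.002, 0.002, -0.35, 0, -0.02, 0], [0, -0.002, 0.002, -0.35, 0, -0.02, 0], [0, -0.002, 0.002, -0.35, 0, -0.02, 0], [0, -0.002, 0.002, -0.3, 0, -0.02, 0], [0, -0.002, 0.002, -0.3, 0, -0.02, 0]],
  ],
)

```text
time: 17.18
ee_pos: [0.5165, -0.1632, 0.0746]
tcp_rot: [-179.7, -0.6, 97.5]
wrist_force: [-0.6, 9.8, 4.3]
opening: 0.0001
```

```bash
python3 look.py k; python3 -c "
from h import *
cv2.imwrite('pics/s14.png',cv2.resize(imaging.camera('scene')[130:260,130:380],None,fx=3,fy=3,interpolation=cv2.INTER_CUBIC))"
```

```text
t 17.1833 tcp f,n 0.022221889654345066 -0.001068234397399971 z 0.07456452487013615 F [-0.6  9.8  4.3] rot [-179.7   -0.6   97.5]
((0.5124518871307373, -0.12464363873004913), (0.040614694356918335, 0.13364644348621368), 82.96491241455078) front f max 0.01996347510405049 rear -0.02403075685709061 n -0.06788160603720023 0.06101370148974748
```

View pics/s14.png

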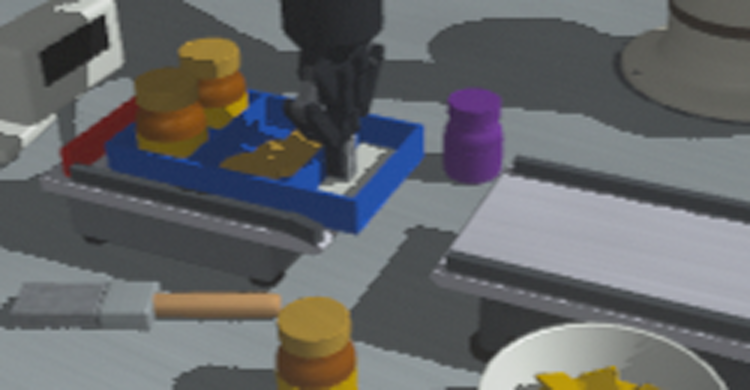

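Request:
servo_tool(
  moves=[
    [[0, -0.003, 0, -0.3, 0, -0.02, 0], [0, -0.003, 0, -0.3, 0, -0.02, 0], [0, -0.003, 0, -0.3, 0, -0.02, 0], [0, -0.003, 0, -0.3, 0, -0.02, 0], [0, -0.003, 0, -0.25, 0, -0.02, 0], [0, -0.003, 0, -0.2, 0, -0.02, 0]],
  ],
)

```text
time: 17.78
ee_pos: [0.5179, -0.1731, 0.0745]
tcp_rot: [-179.6, -0.5, 97.8]
wrist_force: [0.1, 9.5, 4.3]
opening: 0.0
```

Request:
servo_tool(
  moves=[
    [[0, -0.003, 0, -0.17, 0, -0.02, 0], [0, -0.003, 0, -0.17, 0, -0.02, 0], [0, -0.003, 0, -0.17, 0, -0.02, 0], [0, -0.003, 0, -0.17, 0, -0.02, 0]],
  ],
)

```text
time: 18.12
ee_pos: [0.5181, -0.1753, 0.0745]
tcp_rot: [-179.6, -0.4, 98.0]
wrist_force: [-1.4, 9.1, 3.2]
opening: 0.0002
```

Request:
servo_tool(
  moves=[
    [[0, -0.003, 0, -0.22, 0, -0.02, 0], [0, -0.003, 0, -0.22, 0, -0.02, 0], [0, -0.003, 0, -0.22, 0, -0.02, 0], [0, -0.003, 0, -0.2, 0, -0.02, 0], [0, -0.003, 0, -0.17, 0, -0.02, 0]],
  ],
)

```text
time: 18.53
ee_pos: [0.5186, -0.1797, 0.0745]
tcp_rot: [-179.5, -0.4, 98.3]
wrist_force: [-0.8, 9.7, 4.6]
opening: -0.0001
```

Request:
servo_tool(
  moves=[
    [[0, -0.003, 0, -0.17, 0, -0.02, 0], [0, -0.003, 0, -0.17, 0, -0.02, 0], [0, -0.003, 0, -0.17, 0, -0.02, 0], [0, -0.003, 0, -0.17, 0, -0.02, 0]],
  ],
)

```text
time: 18.87
ee_pos: [0.5189, -0.1817, 0.0745]
tcp_rot: [-179.4, -0.3, 98.5]
wrist_force: [0.6, 9.3, 4.0]
opening: -0.0
```

Request:
servo_tool(
  moves=[
    [[0, -0.003, 0, -0.17, 0, -0.02, 0], [0, -0.003, 0, -0.17, 0, -0.02, 0], [0, -0.003, 0, -0.17, 0, -0.02, 0], [0, -0.003, 0, -0.17, 0, -0.02, 0]],
  ],
)

```text
time: 19.2
ee_pos: [0.5191, -0.1837, 0.0745]
tcp_rot: [-179.4, -0.2, 98.8]
wrist_force: [0.1, 9.3, 4.6]
opening: -0.0001
```

Request:
servo_tool(
  moves=[
    [[0, -0.002, 0.003, -0.17, 0, -0.04, 0], [0, -0.002, 0.003, -0.17, 0, -0.04, 0], [0, -0.002, 0.003, -0.17, 0, -0.04, 0], [0, -0.002, 0.003, -0.17, 0, -0.04, 0]],
  ],
)

```text
time: 19.53
ee_pos: [0.5194, -0.1859, 0.0745]
tcp_rot: [-179.3, -0.4, 98.3]
wrist_force: [-0.2, 9.2, 2.4]
opening: 0.0
```

Request:
servo_tool(
  moves=[
    [[0, -0.002, 0.003, -0.16, 0, -0.03, 0], [0, -0.002, 0.003, -0.16, 0, -0.03, 0], [0, -0.002, 0.003, -0.16, 0, -0.03, 0], [0, -0.002, 0.003, -0.16, 0, -0.03, 0]],
  ],
)

```text
time: 19.87
ee_pos: [0.5197, -0.1874, 0.0745]
tcp_rot: [-179.2, -0.6, 97.8]
wrist_force: [0.6, 9.2, 2.7]
opening: 0.0
```

Request:
servo_tool(
  moves=[
    [[0, -0.002, 0.003, -0.16, 0, -0.03, 0], [0, -0.002, 0.003, -0.16, 0, -0.03, 0], [0, -0.002, 0.003, -0.16, 0, -0.03, 0]],
  ],
)

```text
time: 20.12
ee_pos: [0.5198, -0.1876, 0.0746]
tcp_rot: [-179.2, -0.8, 97.5]
wrist_force: [0.0, 11.5, 3.7]
opening: 0.0001
```

Stop contact: motion ceased and push rose from 9.2 to 11.5 N. Now I'm ramping the lean towards about 19 N at the hand (sliding friction about 7–9 N plus about 12 N).

Request:
servo_tool(
  moves=[
    [[0, -0.004, 0, -0.18, 0, -0.03, 0], [0, -0.004, 0, -0.18, 0, -0.03, 0], [0, -0.005, 0, -0.19, 0, -0.03, 0], [0, -0.005, 0, -0.19, 0, -0.03, 0]],
  ],
)

```text
time: 20.45
ee_pos: [0.5197, -0.1877, 0.0745]
tcp_rot: [-179.1, -0.7, 97.8]
wrist_force: [-0.8, 12.7, 4.1]
opening: 0.0
```

Request:
servo_tool(
  moves=[
    [[0, -0.005, 0, -0.2, 0, -0.03, 0], [0, -0.005, 0, -0.2, 0, -0.03, 0], [0, -0.005, 0, -0.2, 0, -0.03, 0]],
  ],
)

```text
time: 20.7
ee_pos: [0.5197, -0.1879, 0.0745]
tcp_rot: [-179.1, -0.6, 98.1]
wrist_force: [-0.9, 13.6, 4.0]
opening: 0.0001
```

Request:
servo_tool(
  moves=[
    [[0, -0.005, 0.001, -0.22, 0, -0.04, 0], [0, -0.005, 0.001, -0.23, 0, -0.04, 0], [0, -0.005, 0.001, -0.24, 0, -0.04, 0], [0, -0.005, 0.001, -0.24, 0, -0.04, 0]],
  ],
)

```text
time: 21.03
ee_pos: [0.5196, -0.1882, 0.0745]
tcp_rot: [-179.0, -0.5, 98.2]
wrist_force: [0.0, 15.3, 5.6]
opening: 0.0
```

Request:
servo_tool(
  moves=[
    [[0, -0.006, 0.001, -0.25, 0, -0.04, 0], [0, -0.006, 0.001, -0.26, 0, -0.04, 0], [0, -0.006, 0.001, -0.27, 0, -0.04, 0]],
  ],
)

```text
time: 21.28
ee_pos: [0.5196, -0.1883, 0.0745]
tcp_rot: [-178.9, -0.4, 98.4]
wrist_force: [-0.9, 17.9, 5.5]
opening: -0.0001
```

Request:
servo_tool(
  moves=[
    [[0, -0.006, 0.002, -0.28, 0, -0.05, 0], [0, -0.006, 0.002, -0.29, 0, -0.05, 0], [0, -0.006, 0.002, -0.3, 0, -0.05, 0], [0, -0.006, 0.002, -0.3, 0, -0.05, 0]],
  ],
)

```text
time: 21.62
ee_pos: [0.5196, -0.1885, 0.0745]
tcp_rot: [-178.8, -0.5, 98.4]
wrist_force: [-1.6, 18.9, 4.7]
opening: -0.0003
```

Request:
servo_tool(
  moves=[
    [[0, -0.006, 0.002, -0.3, 0, -0.05, 0], [0, -0.006, 0.002, -0.3, 0, -0.05, 0], [0, -0.006, 0.002, -0.3, 0, -0.05, 0], [0, -0.006, 0.002, -0.3, 0, -0.05, 0]],
  ],
)

```text
time: 21.95
ee_pos: [0.5195, -0.1885, 0.0745]
tcp_rot: [-178.7, -0.5, 98.5]
wrist_force: [-1.0, 19.3, 5.6]
opening: 0.0
```

Request:
servo_tool(
  moves=[
    [[0, -0.006, 0.002, -0.3, 0, -0.05, 0], [0, -0.006, 0.002, -0.3, 0, -0.05, 0], [0, -0.006, 0.002, -0.3, 0, -0.05, 0], [0, -0.006, 0.002, -0.3, 0, -0.05, 0]],
  ],
)

```text
time: 22.28
ee_pos: [0.5194, -0.1885, 0.0745]
tcp_rot: [-178.6, -0.6, 98.5]
wrist_force: [-1.0, 18.7, 5.9]
opening: -0.0002
```

Request:
servo_tool(
  moves=[
    [[0, -0.006, 0.002, -0.3, 0, -0.05, 0], [0, -0.006, 0.002, -0.3, 0, -0.05, 0], [0, -0.006, 0.002, -0.3, 0, -0.05, 0], [0, -0.006, 0.002, -0.3, 0, -0.05, 0], [0, -0.006, 0.002, -0.3, 0, -0.05, 0]],
  ],
)

```text
time: 22.7
ee_pos: [0.5194, -0.1885, 0.0745]
tcp_rot: [-178.5, -0.7, 98.6]
wrist_force: [-1.6, 18.8, 4.5]
opening: -0.0005
```

Request:
servo_tool(
  moves=[
    [[0, -0.006, 0.003, -0.32, 0, -0.06, 0], [0, -0.006, 0.003, -0.33, 0, -0.06, 0], [0, -0.006, 0.003, -0.33, 0, -0.06, 0], [0, -0.006, 0.003, -0.33, 0, -0.06, 0]],
  ],
)

```text
time: 23.03
ee_pos: [0.5194, -0.1886, 0.0746]
tcp_rot: [-178.4, -0.9, 98.4]
wrist_force: [-1.9, 20.8, 3.9]
opening: 0.0
```

Request:
servo_tool(
  moves=[
    [[0, -0.006, 0.003, -0.33, 0, -0.06, 0], [0, -0.006, 0.003, -0.33, 0, -0.06, 0], [0, -0.006, 0.003, -0.33, 0, -0.06, 0], [0, -0.006, 0.003, -0.33, 0, -0.06, 0], [0, -0.006, 0.003, -0.33, 0, -0.06, 0], [0, -0.006, 0.003, -0.33, 0, -0.06, 0], [0, -0.006, 0.003, -0.33, 0, -0.06, 0], [0, -0.006, 0.003, -0.33, 0, -0.06, 0]],
  ],
)

```text
time: 23.7
ee_pos: [0.5193, -0.1884, 0.0746]
tcp_rot: [-178.1, -1.3, 98.2]
wrist_force: [-1.3, 20.7, 5.2]
opening: -0.0
```

```bash
python3 -c "
from h import *
print(bot.get_obs()['wrist_force'])
cv2.imwrite('pics/s15.png',cv2.resize(imaging.camera('scene')[130:240,130:330],None,fx=4,fy=4,interpolation=cv2.INTER_CUBIC))
cv2.imwrite('pics/w15.png',imaging.camera('wrist'))
cv2.imwrite('pics/t15.png',cv2.resize(imaging.camera('top')[120:260,300:500],None,fx=4,fy=4,interpolation=cv2.INTER_CUBIC))
print(bot.get_obs()['wrist_force'])"
```

```text
[-1.33607179 20.73280879  5.18969478]
[-1.16680586 20.37373834  5.03038679]
```

View pics/s15.png

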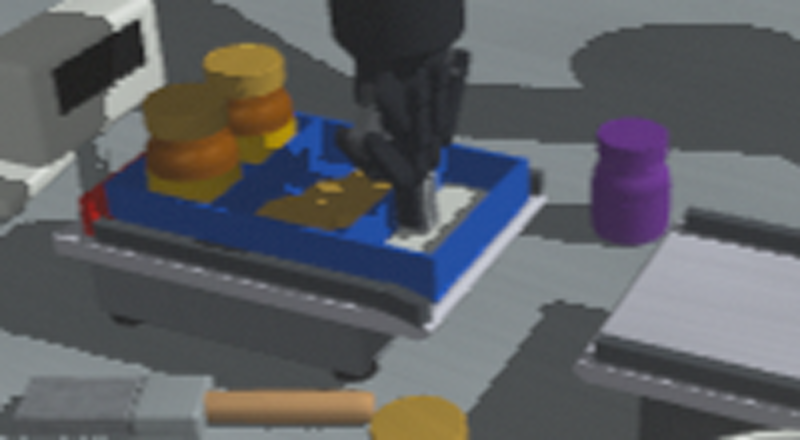

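View pics/t15.png

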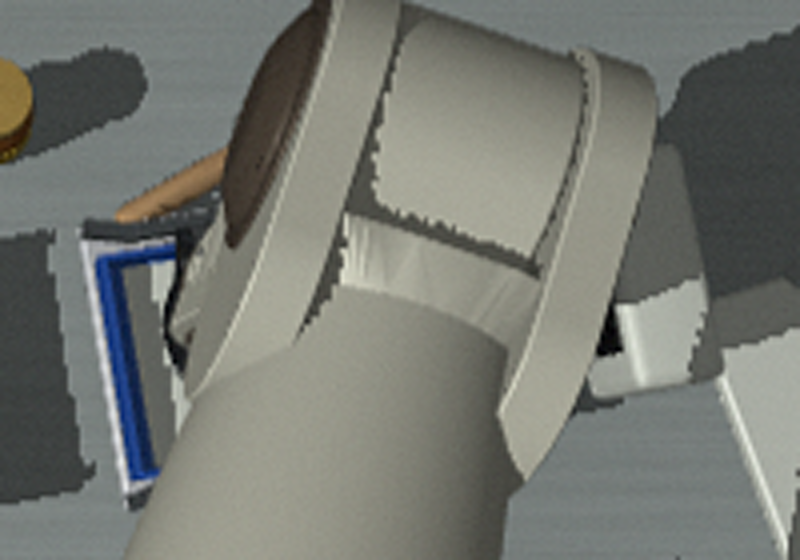

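View pics/w15.png

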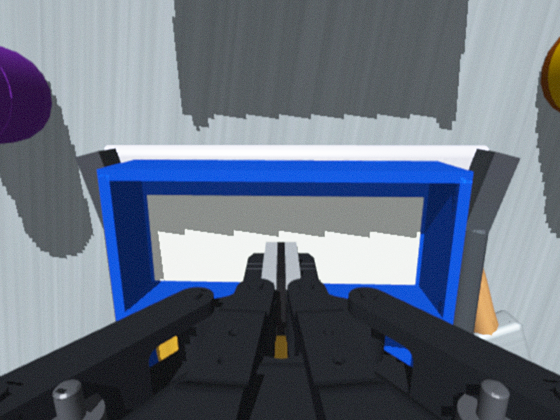

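The scene view shows the tray's front against the red stop at (95,205). The wrist view shows the rear wall (row 165) just inside the platform's near edge (row 150) and square to it. About 19–21 N at the hand was held for more than 2 s, so I'm easing off, backing away from the wall and lifting out.

Request:
servo_tool(
  moves=[
    [[0, -0.004, 0, -0.25, 0, -0.06, 0], [0, -0.002, 0, -0.18, 0, -0.06, 0], [0, 0, 0, -0.12, 0, -0.06, 0], [0, 0, 0, -0.06, 0, -0.05, 0], [0, 0, 0, 0, 0, -0.05, 0], [0, 0, 0, 0.05, 0, -0.05, 0], [0, 0, 0, 0.1, 0, -0.05, 0]],
  ],
)

```text
time: 24.43
ee_pos: [0.5182, -0.187, 0.075]
tcp_rot: [-177.8, -1.7, 98.5]
wrist_force: [0.1, 0.3, 0.7]
opening: -0.0
```

Request:
servo_tool(
  moves=[
    [[0, 0, 0, 0.15, 0, -0.05, 0], [0, 0, 0, 0.2, 0, -0.05, 0], [0, 0, 0, 0.15, 0, -0.1, 0]],
  ],
)

```text
time: 24.68
ee_pos: [0.5169, -0.1826, 0.0767]
tcp_rot: [-177.7, -1.7, 98.4]
wrist_force: [-0.1, 0.2, -0.2]
opening: -0.0003
```

Request:
servo_tool(
  moves=[
    [[0, 0, 0, 0.05, 0, -0.3, 0], [0, 0, 0, 0, 0, -0.6, 0], [0, 0, 0, 0, 0, -1, 0], [0, 0, 0, 0, 0, -1.5, 0], [0, 0, 0, 0, 0, -2, 0], [0, 0, 0, 0, 0, -2, 0], [0, 0, 0, 0, 0, -2, 0], [0, 0, 0, 0, 0, -2, 0], [0, 0, 0, 0.5, 0, -1, 0], [0, 0, 0, 0.5, 0, 0, 0]],
  ],
)

```text
time: 25.52
ee_pos: [0.5204, -0.1751, 0.2129]
tcp_rot: [-177.9, -1.6, 98.4]
wrist_force: [0.7, 0.2, 0.5]
opening: 0.0004
```

Request:
servo_tool(
  moves=[
    [[0, 0, 0, 3, -1, 0, 0], [0, 0, 0, 4, -1, 0, 0], [0, 0, 0, 4, -1, 0, 0], [0, 0, 0, 4, -1, 0, 0], [0, 0, 0, 4, -1, 0, 0], [0, 0, 0, 4, -1, 0, 0], [0, 0, 0, 3, -1, 0, 0], [0, 0, 0, 1, 0, 0, 0], [0, 0, 0, 0, 0, 0, 0]],
  ],
)

```text
time: 26.27
ee_pos: [0.4052, 0.0901, 0.2169]
tcp_rot: [-177.7, -1.7, 98.2]
wrist_force: [0.2, -0.8, 0.1]
opening: 0.0
```

Run:
```python
from h import *
im=imaging.camera("top"); cv2.imwrite("pics/t16.png",cv2.resize(im[110:310,160:480],None,fx=2.4,fy=2.4,interpolation=cv2.INTER_CUBIC))
cv2.imwrite('pics/s16.png',cv2.resize(imaging.camera('scene')[120:300,100:440],None,fx=2.3,fy=2.3,interpolation=cv2.INTER_CUBIC))
b=mask(im,(105,120,60),(128,255,255)); b=cv2.morphologyEx(b,cv2.MORPH_OPEN,np.ones((2,2)))
ys,xs=np.where(b>0); sel=(xs>165)&(xs<450)&(ys>140)&(ys<280)
P=ray("top",np.c_[xs,ys][sel],0.100)[:,:2]
r=cv2.minAreaRect(P.astype(np.float32)); bx=cv2.boxPoints(r); print(r); print(bx)
d=np.array([.138,-.9904]); s0=np.array([.5145,-.141]); print((bx-s0)@d)
```

```text
((0.5264715552330017, -0.253501832485199), (0.13075806200504303, 0.2229727804660797), 8.016585350036621)
[[ 0.44618356 -0.15222265]
 [ 0.4772793  -0.3730165 ]
 [ 0.60675955 -0.35478103]
 [ 0.5756638  -0.13398716]]
[0.00168724 0.22465269 0.22446055 0.00149509]
```

View pics/t16.png

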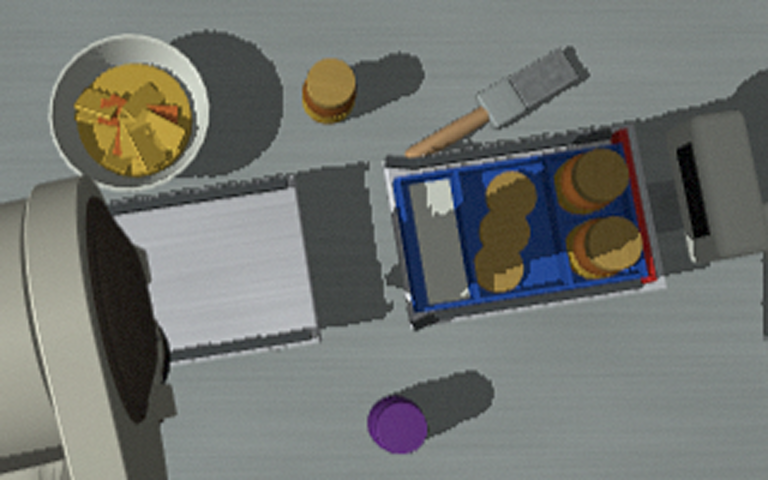

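View pics/s16.png

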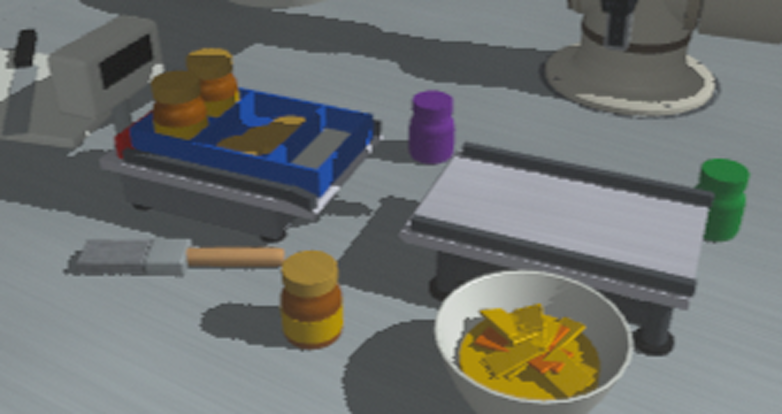

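Checks after release:
- **Position:** the top view puts the tray's front at about 0.225 m on the scale, from both its front and rear edges. It is square at 8.0° against the lane's roughly 8°, and lies directly against the red stop at (645,210).
- **Surroundings:** both jars stand upright, and the basin, spare jar and brush have not moved.

The arm is clear, so I'm handing in.

```bash
python3 -c "
from workcell import bot
print(bot.job_done()); print(bot.get_obs()['time'])"
```

```text
the job is handed in; nothing more can be done
None
the job is handed in; nothing more can be done
```

The tray is on the bench scale, flush against the red stop with both jars upright, and I handed the job in at about 26 s. No verdict is reported, so the result rests on my own checks.

**What I did:** I put the shut fingers in the rear pocket and slid the tray by its cross wall, pressing down 7–10 N over the gap. I eased the press to about 2–6.5 N as the rear left the slide; one reading there, just after it left, was 6.5 N, slightly over the 6 N advised. I then slowed onto the stop, leaned the tray there for over 2 s, eased off and lifted clear.

**What the last checks showed:**
- **Position:** the front face is about 225 mm past the scale's near edge, within roughly 2 mm. The tray is square to the lane within about 0.5° and looks flat in the scene view.
- **Surroundings:** the basin, spare jar and brush look unmoved.
- **Stop force (inferred):** I could not read the stop itself. The push was 19–21 N at the hand against roughly 7–9 N of friction, so I estimate 10–14 N on the stop. The highest hand-force reading was about 21.5 N, under the 25 N limit.
- **Disagreement:** sliding friction at the hand came out near 9 N, a little above the 3–8 N in the task.

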